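# Crank the router-lift handwheel round to its pointer

### The arm

A 6-joint arm with a two-finger parallel gripper is mounted at the origin on the work surface. World frame = base frame: x ahead of the robot, y to its left, z up, the work surface at z = 0. Lengths are in m, angles in rad, forces in N, time in s.
With the tool pointing down it reaches from about 0.25 to 0.775 m from the base axis. Payload 4 kg.
Tool frame: the origin (TCP) lies at the very end of the fingers, on their centre line; the grasp point (between the pads) lies 19 mm behind it; z points along the fingers, y is the direction in which the jaws open and shut (so a half turn about z gives the same grasp; the last joint's range is limited). The gripper opens to 94 mm and grips with 3 to 60 N. Pads are 16 mm wide; open, the fingers measure 119 mm over their backs; the gripper's body (75 mm by 177 mm) begins 78 mm behind the grasp point.
Start: joints at [-1.423, 0.087, 1.371, -0, 1.684, -0.103], TCP at [0.136, -0.533, 0.206] pointing down, gripper open.
Joint ranges: [-3.1, 3.1], [-0.76, 2.03], [0.27, 2.55], [-1.08, 4.22], [0.17, 2.65], [-2.57, 2.57]. Speed limits (rad/s): [2.79, 2.79, 3.14, 3.14, 3.14, 3.14].

### API

Orientations are given as [roll, pitch, yaw] about the fixed x, y, z axes, in that order (R = Rz(yaw) Ry(pitch) Rx(roll)).
In Python, from bench import robot, cams, models gives the robot as it stands.
- The arm moves only by the tool step_arm, never from a script. Its argument "series" is a list of rows, each a list of 5 numbers: the gripper command: -1 is shut, 1 is fully open, values between are in proportion, then the shift along the tool's x, y, z in mm, then the turn about the tool's z in degrees. A call has 1 to 20 rows; each row is the pose to reach, as a shift and turn from the pose commanded when the call began, along the tool's axes at that moment; what a row does not reach only later rows make up. A row lasts 1/8 s, in which the tool goes at most 62.5 mm and 10.7 degrees, less where a joint would pass 70% of its speed; a pose out of reach is approached as far as the arm can. A call with a gripper value outside its range is refused whole. The fingers move at their own pace and stop on an object; the grip force is fixed at half the most. Time passes only in rows, so rows that repeat a pose let the fingers close. It gives the time, the measured TCP pose, the force and the opening at its end, in the units of the state.
- robot.get_obs(): the state, without advancing time (a new reading comes with each control period).
- cams.snapshot(name): name is "scene" or "top" or "wrist"; returns a dict with "pixels" (420x560x3 uint8, red, green, blue), "fov_y" (degrees; the focal length in pixels is half the picture's height over the tangent of half this angle, whatever the lens; pixels are square), "cx", "cy" (the principal point, pixels), "k1" (the pictures are not rectified: a ray, as slopes to the right and down, at radius r is drawn at 1 + k1 r^2 times it, then the intrinsics apply), "R" (3x3) and "t" (3): a world point X has camera coordinates R X + t. Camera axes: x right, y down, z forward; pixel columns grow to the right and rows downward; lengths in m; the calibration is good to about 2 mm. A picture is of the moment at which its call begins. There is no depth.
- robot.close_job(): hands the job in, once; it reports no verdict.
Trained networks look in a picture, given as the dict that the camera call returned (one of the last four; its "shot" number tells which), for a name from the list of things; names that differ only in an ending like _2 or _b are one class to them, and where a whole thing is asked for, a point or a joint stands for the part that bears it (a point fixed in the world has none). Each returns a list of dicts, best first, with "p" (0 to 1); they miss things now and then, are a little off and sometimes report something else, mostly with a low value. They report only what shows in the picture. A call takes as long as a camera call.
- models.find_in(picture, label): "position" ([x, y, z] in m, in world coordinates, good to about 4 mm: the middle of the surface that is visible of it).
- models.pinpoint(picture, label): "position" ([x, y, z] in m, in world coordinates, good to about 4 mm: a listed point, or the origin of a listed thing).
The state is a dict: "time": time; "joint_positions": joint angles; "qvel": joint speeds; "joint_torque": joint torques, N m; "tool_pos": TCP position; "ee_rot": TCP orientation; "wrist_force": force on the tool from outside, world axes, zero at the start; "wrist_torque": the same for the moment, N m; "width": finger opening in m.
Only numpy, scipy, OpenCV 4.12 (cv2) and the standard library are available. Lean on these libraries where they do the work, as an engineer would, in place of code of your own. Each camera call takes 0.05 s, during which the arm holds its last target. There are 200 camera calls.

### The job

On the router-lift station on the bench, crank the larger handwheel clockwise (seen from above) by its upright handle until the handle stands right beside the upright pointer of the index ring around that wheel, then let go. Leave the smaller lock handwheel as it is.

Things in the scene. Friction and masses are not known exactly. Their poses are not given: they have to be found in the camera images.
- lift_wheel_handle (a point): Middle of the upright black handle (round, 24 mm in diameter, 56 mm tall) on the rim of the larger, dark steel, three-spoked handwheel, 150 mm across. This point is halfway up it, 128 mm above the bench; its foot is 3 mm above the rim. The sleeve spins freely on its pin, so it can be led round without turning the gripper. Space above and around the handle is clear. Axes do not matter.
- lift_wheel_hub (a point): Centre of the larger wheel on its vertical axis, level with the rim's top (97 mm above the bench); nothing of the hub is higher. The handle circles it at 65 mm radius. Turning takes 2 to 3 N at the handle; the wheel stays where left. It starts within 0.8 rad of its anticlockwise stop; the pointer lies 1.8 to 4.6 rad clockwise and can be reached only that way (travel 5.9 rad).
- pointer_target (a point): Where the handle's middle must end: 65 mm from the wheel axis, directly inward of the pointer, at the handle's height. The pointer is an upright dark steel block 30 x 14 mm, 32 mm tall (top 92 mm above the bench, below the rim's top), its middle 98 mm from the axis, just outside the rim, on a flat steel index ring 198 mm across beneath the wheel. It does not block the handle.
- lock_wheel_handle (a point): Middle of the small upright handle (16 mm in diameter, 22 mm tall, top 112 mm above the bench) of the smaller lock handwheel, 82 mm across, whose axis is 230 mm from the larger wheel's on the same station. Not to be moved. Either wheel can be on the left.

How it is judged:
By the outcome, as a careful person would: the job done as asked, in the order asked, and still so for the second after the job is handed in, with the robot touching nothing.
It also fails if it takes over 48 s, if anything falls off the work surface, if the arm or the gripper's body presses on something with over 40 N, if the wrist force passes 120 N, or if a joint passes its speed limit or range.

## Working session

There is one attempt and no reset: what is moved stays moved. The work goes in short steps, Python scripts to look and compute and a tool call to move; the robot and the scene stay as the last step left them, time stands still between calls to the robot, and variables do not carry over. Pictures are saved under pics/ and viewed, about 8 in all and at most 12, crops included, and the job is handed in when it is done.

Besides the shell and the picture viewer there is one more tool, called as name(argument=value, ...), one argument or row to a line, values as JSON. step_arm: Moves the arm, as the interface text tells. Its arguments: {"type":"object","properties":{"series":{"type":"array","items":{"type":"array","items":{"type":"number"}}}},"required":["series"]}

```bash
mkdir -p pics
cat > h.py <<'E'
import numpy as np, cv2
from bench import robot, cams, models
def proj(s,X):
    c=s["R"]@np.array(X,float)+s["t"]; r=c[:2]/c[2]; H=s["pixels"].shape[0]
    f=H/2/np.tan(np.radians(s["fov_y"])/2); r=r*(1+s["k1"]*(r@r)); return r*f+[s["cx"],s["cy"]]
def pix2z(s,uv,z):
    H=s["pixels"].shape[0]; f=H/2/np.tan(np.radians(s["fov_y"])/2)
    d=(np.array(uv,float)-[s["cx"],s["cy"]])/f; r=d.copy()
    for _ in range(20): r=d/(1+s["k1"]*(r@r))
    R=np.array(s["R"]); C=-R.T@s["t"]; v=R.T@np.array([r[0],r[1],1]); return C+v*(z-C[2])/v[2]
def save(s,n): cv2.imwrite(f"pics/{n}.png",cv2.cvtColor(s["pixels"],cv2.COLOR_RGB2BGR))
E
python3 - <<'E'
from h import *
im=[]
for n in ["top","scene"]:
    s=cams.snapshot(n); im.append(s["pixels"]); save(s,n+"1")
    for l in ["lift_wheel_handle","lift_wheel_hub","pointer_target","lock_wheel_handle"]:
        for d in models.pinpoint(s,l)[:2]: print(n,l,np.round(d["position"],4),round(d["p"],2),np.round(proj(s,d["position"])))
o=robot.get_obs();print(o["time"],o["tool_pos"],o["ee_rot"])
E
```

```text
top lift_wheel_handle [0.4922 0.1864 0.129 ] 0.98 [175. 239.]
top lift_wheel_hub [0.5512 0.1558 0.1017] 0.95 [199. 201.]
top pointer_target [0.6195 0.1501 0.1279] 0.82 [202. 153.]
top lock_wheel_handle [ 0.5462 -0.0531  0.1063] 0.88 [337. 204.]
scene lift_wheel_handle [0.4922 0.1863 0.1257] 0.68 [347. 252.]
scene lift_wheel_hub [0.552  0.1559 0.0994] 0.63 [309. 273.]
scene pointer_target [0.6189 0.1439 0.1292] 0.65 [279. 288.]
scene lock_wheel_handle [ 0.5421 -0.0518  0.101 ] 0.89 [225. 205.]
0.5 [ 0.13648144 -0.53279541  0.20546766] [3.14158634e+00 4.25320558e-05 2.50761061e-01]
```

View pics/top1.png

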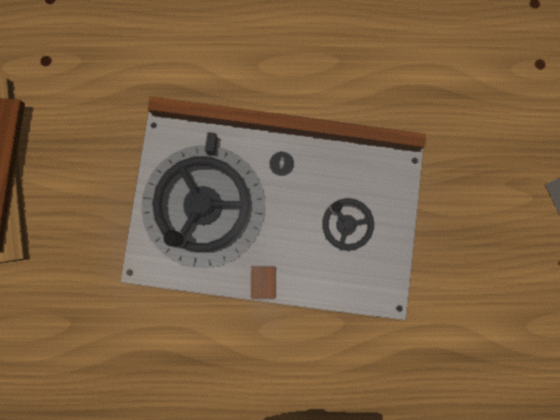

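View pics/scene1.png

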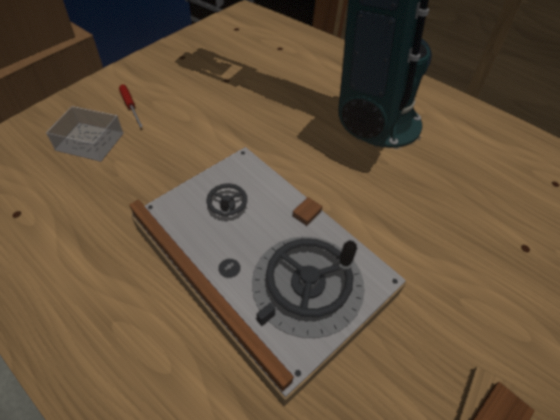

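The larger wheel is on the left in the top view: hub about (202,205) px, handle (174,238), pointer (211,143). The lock wheel is at (347,224). Clockwise takes the handle round the left (+y) side, about 160°. I'll go above the handle first.

step_arm(
  series=[
    [1, 40, -46, -10, 0],
    [1, 80, -92, -20, 0],
    [1, 120, -138, -40, 0],
    [1, 160, -184, -60, 0],
    [1, 200, -230, -60, 0],
    [1, 240, -276, -60, 0],
    [1, 280, -322, -60, 0],
    [1, 320, -368, -60, 0],
    [1, 360, -414, -60, 0],
    [1, 400, -460, -60, 0],
    [1, 440, -506, -60, 0],
    [1, 480, -552, -60, 0],
    [1, 519, -607, -60, 0],
    [1, 519, -607, -60, 0],
    [1, 519, -607, -60, 0],
    [1, 519, -607, -60, 0],
  ],
)

```text
time: 2.5
tool_pos: [0.4885, 0.1827, 0.266]
ee_rot: [3.141, -0.001, 0.249]
wrist_force: [-0.2, -0.3, -0.0]
width: 0.0939
```

Run:
```python
from h import *
s=cams.snapshot("wrist"); save(s,"w1"); print(-s["R"].T@s["t"])
for l in ["lift_wheel_handle","lift_wheel_hub","pointer_target"]:
    for d in models.pinpoint(s,l)[:2]: print(l,np.round(d["position"],4),round(d["p"],2),np.round(proj(s,d["position"])))
t=cams.snapshot("top")
print("ptr top-cam",pix2z(t,(211,144),.076),"hub",pix2z(t,(202,205),.097))
o=robot.get_obs();print(o["time"],o["tool_pos"],o["ee_rot"],o["joint_positions"])
```

```text
[0.55001951 0.20013672 0.44516418]
lift_wheel_handle [0.4961 0.1855 0.1231] 0.57 [278. 191.]
lift_wheel_hub [0.5492 0.1563 0.0958] 0.63 [318. 145.]
pointer_target [0.6148 0.1457 0.1278] 0.63 [352.  79.]
ptr top-cam [0.64626044 0.1420076  0.076     ] hub [0.54607446 0.15228094 0.097     ]
2.75 [0.48855687 0.18308461 0.2658848 ] [ 3.14145377e+00 -7.52120199e-04  2.49231747e-01] [ 2.49943962e-01  1.95448093e-02  1.32299699e+00 -1.43103946e-04
  1.79829883e+00  1.57147626e+00]
```

View pics/w1.png

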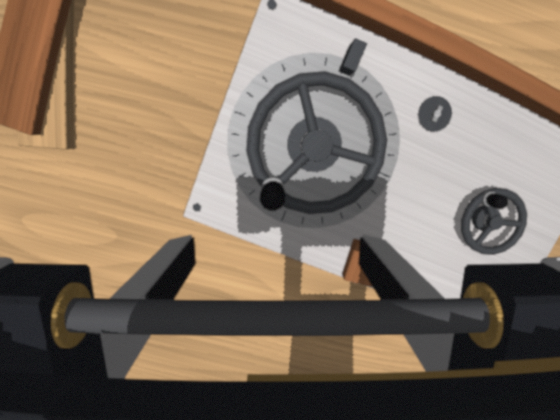

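The wrist view shows the handle at (272,190), hub (317,143), pointer top about (355,50); the estimates agree. Descend and grip.

step_arm(
  series=[
    [1, 5, -2, 40, 0],
    [1, 5, -2, 80, 0],
    [1, 5, -2, 115, 0],
    [1, 5, -2, 140, 0],
    [1, 5, -2, 150, 0],
    [1, 5, -2, 150, 0],
    [-1, 5, -2, 150, 0],
    [-1, 5, -2, 150, 0],
    [-1, 5, -2, 150, 0],
    [-1, 5, -2, 150, 0],
    [-1, 5, -2, 150, 0],
    [-1, 5, -2, 150, 0],
    [-1, 5, -2, 150, 0],
    [-1, 5, -2, 150, 0],
  ],
)

```text
time: 4.5
tool_pos: [0.4928, 0.1875, 0.1154]
ee_rot: [-3.141, 0.0, 0.251]
wrist_force: [-0.2, 0.9, 0.6]
width: 0.0237
```

Run:
```python
from h import *
s=cams.snapshot("wrist")
for n in ["wrist","top","scene"]:
  s=cams.snapshot(n); im=s["pixels"]
  if n=="top": cv2.imwrite("pics/t2.png",cv2.resize(im[110:290,120:330,::-1],None,fx=3.5,fy=3.3)) 
  for l in ["lift_wheel_handle","lift_wheel_hub","pointer_target"]:
    for d in models.pinpoint(s,l)[:1]: print(n,l,np.round(d["position"],4),round(d["p"],2))
o=robot.get_obs();print(o["time"],o["tool_pos"],o["ee_rot"],o["wrist_force"],o["width"])
# pointer & hub by wrist pixels, first wrist picture geometry not kept -> top only
w=cv2.imread("pics/w1.png"); cv2.imwrite("pics/w1z.png",cv2.resize(w[20:250,210:420],None,fx=2.6,fy=2.6,interpolation=cv2.INTER_CUBIC))
```

```text
wrist lift_wheel_handle [0.4925 0.1869 0.1256] 0.91
wrist lift_wheel_hub [0.5507 0.155  0.0947] 0.65
wrist pointer_target [0.6154 0.1475 0.128 ] 0.59
top lift_wheel_hub [0.5505 0.1573 0.0997] 0.61
top pointer_target [0.6169 0.1503 0.1306] 0.94
scene lift_wheel_handle [0.4931 0.1837 0.1284] 0.82
scene lift_wheel_hub [0.5515 0.1543 0.0966] 0.95
scene pointer_target [0.6176 0.1437 0.1299] 0.75
5.15 [0.49278646 0.1874771  0.11539981] [-3.14103752e+00  2.47174843e-04  2.50973739e-01] [-2.11511745  3.18901095 -0.38180715] 0.02342532540567172
```

View pics/w1z.png

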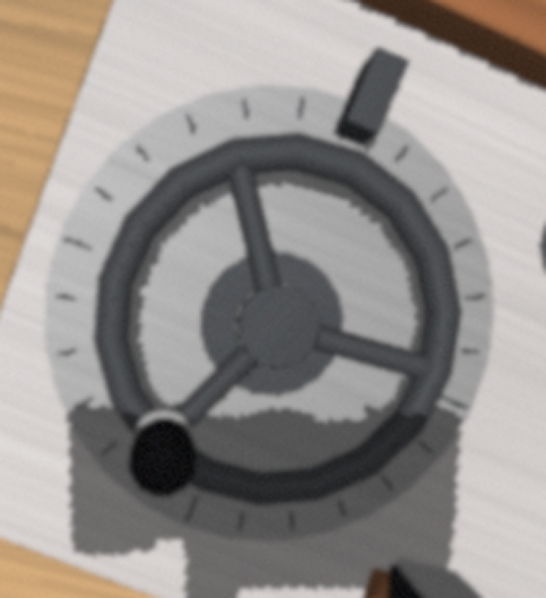

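Run:
```python
from h import *
s=dict(cams.snapshot("wrist")); s["t"]=-s["R"]@np.array([0.55001951,0.20013672,0.44516418])
p=pix2z(s,(354.2,54.6),.092)
for h in [(316.2,142.7)]:
    c=pix2z(s,h,.092); d=p-c; print(p,c,np.hypot(*d[:2]),np.degrees(np.arctan2(d[1],d[0])))
d=p[:2]-[.5509,.1558]; print(np.hypot(*d),np.degrees(np.arctan2(d[1],d[0])))
hub=np.array([.5509,.1558]); g=np.array([.4928,.1875]); a0=np.arctan2(*(g-hub)[::-1]); print(np.degrees(a0))
y=.251; T=np.array([[np.cos(y),np.sin(y)],[np.sin(y),-np.cos(y)]])
r0=np.hypot(*(g-hub))
for a in list(range(150,0,-10))+[5,0,-3,-5,-6,-7,-8,-9]:
    q=hub+.0655*np.array([np.cos(np.radians(a)),np.sin(np.radians(a))]); print(a,np.round(1e3*T@(q-g),1))
```

```text
[0.64489824 0.14462427 0.092     ] [0.55075458 0.15814799 0.092     ] 0.09511004165634027 -8.17460309327523
0.0946602646508558 -6.780236988782413
151.38263140129203
150 [ 1.6 -0.7]
140 [10.3 -8.1]
130 [ 20.1 -13.9]
120 [ 30.8 -17.9]
110 [ 42. -20.]
100 [ 53.4 -20.2]
90 [ 64.7 -18.3]
80 [ 75.4 -14.5]
70 [85.4 -8.9]
60 [94.2 -1.7]
50 [101.7   7. ]
40 [107.5  16.8]
30 [111.5  27.5]
20 [113.6  38.7]
10 [113.7  50.1]
5 [113.   55.8]
0 [111.9  61.4]
-3 [110.9  64.7]
-5 [110.2  66.9]
-6 [109.8  67.9]
-7 [109.4  69. ]
-8 [109.   70.1]
-9 [108.5  71.1]
```

step_arm(
  series=[
    [-1, 2, -1, 0, 0],
    [-1, 6, -5, 0, 0],
    [-1, 10, -8, 0, 0],
    [-1, 15, -11, 0, 0],
    [-1, 20, -14, 0, 0],
    [-1, 25, -16, 0, 0],
    [-1, 31, -18, 0, 0],
    [-1, 36, -19, 0, 0],
    [-1, 42, -20, 0, 0],
    [-1, 48, -20, 0, 0],
    [-1, 53, -20, 0, 0],
    [-1, 59, -19.5, 0, 0],
    [-1, 65, -18, 0, 0],
    [-1, 70, -16.5, 0, 0],
    [-1, 75, -14.5, 0, 0],
    [-1, 80.5, -12, 0, 0],
    [-1, 85.5, -9, 0, 0],
    [-1, 90, -5.5, 0, 0],
    [-1, 94, -2, 0, 0],
    [-1, 94, -2, 0, 0],
  ],
)

```text
time: 7.7
tool_pos: [0.5833, 0.2102, 0.1154]
ee_rot: [3.138, 0.003, 0.249]
wrist_force: [-4.6, -6.5, 2.1]
width: 0.0238
```

step_arm(
  series=[
    [-1, 4, 4.5, 0, 0],
    [-1, 7.5, 9, 0, 0],
    [-1, 10.5, 14, 0, 0],
    [-1, 13.5, 19, 0, 0],
    [-1, 15.5, 24, 0, 0],
    [-1, 17.5, 29.5, 0, 0],
    [-1, 18.5, 35, 0, 0],
    [-1, 19.5, 40.5, 0, 0],
    [-1, 20, 46, 0, 0],
    [-1, 19.5, 52, 0, 0],
    [-1, 19, 58, 0, 0],
    [-1, 18, 63, 0, 0],
    [-1, 16.5, 68, 0, 0],
    [-1, 15.5, 71, 0, 0],
    [-1, 15.5, 71, 0, 0],
    [-1, 15.5, 71, 0, 0],
  ],
)

```text
time: 9.7
tool_pos: [0.6139, 0.1491, 0.1154]
ee_rot: [-3.138, 0.005, 0.252]
wrist_force: [-8.3, 0.8, 3.8]
width: 0.0236
```

Run:
```python
from h import *
o=robot.get_obs();print(o["time"],o["tool_pos"],o["wrist_force"],o["width"])
for n in ["wrist","top","scene"]:
  s=cams.snapshot(n); im=s["pixels"]; save(s,n+"3")
  for l in ["lift_wheel_handle","lift_wheel_hub","pointer_target"]:
    for d in models.pinpoint(s,l)[:1]: print(n,l,np.round(d["position"],4),round(d["p"],2))
```

```text
9.7 [0.61389138 0.14913344 0.11537062] [-8.3347229   0.82316682  3.77283538] 0.023575188169557438
wrist lift_wheel_handle [0.6155 0.1458 0.1288] 0.65
wrist lift_wheel_hub [0.5494 0.1579 0.0937] 0.74
top lift_wheel_handle [0.6142 0.1467 0.1289] 0.76
top lift_wheel_hub [0.5538 0.1572 0.1004] 0.68
top pointer_target [0.6184 0.1521 0.1302] 0.79
scene lift_wheel_hub [0.5497 0.1528 0.0962] 0.86
scene pointer_target [0.617  0.1423 0.1282] 0.79
```

step_arm(
  series=[
    [-0.3, 0, 0, 0, 0],
    [-0.1, 0, 0, 0, 0],
    [0.2, 0, 0, 0, 0],
    [0.2, 0, 0, 0, 0],
    [0.2, 0, 0, -30, 0],
    [0.2, 0, 0, -70, 0],
    [0.2, -30, 0, -110, 0],
    [0.2, -60, 0, -150, 0],
    [0.2, -70, 0, -150, 0],
    [0.2, -70, 0, -150, 0],
    [0.2, -70, 0, -150, 0],
  ],
)

```text
time: 11.68
tool_pos: [0.5481, 0.1301, 0.2629]
ee_rot: [-3.141, 0.004, 0.251]
wrist_force: [0.4, 0.4, -0.9]
width: 0.0562
```

Run:
```python
from h import *
import pickle
o=robot.get_obs();print(o["time"],o["tool_pos"],o["wrist_force"],o["width"])
for n in ["wrist","top","scene"]:
  s=cams.snapshot(n); im=s["pixels"]; save(s,n+"4"); pickle.dump(dict(s),open(n+"4.pkl","wb"))
  for l in ["lift_wheel_handle","lift_wheel_hub","pointer_target"]:
    for d in models.pinpoint(s,l)[:1]: print(n,l,np.round(d["position"],4),round(d["p"],2),np.round(proj(s,d["position"])))
  if n=="wrist":
    u,v=proj(s,(.62,.15,.1)).astype(int); u0,v0=max(u-100,0),max(v-75,0); print(u0,v0)
    cv2.imwrite("pics/w4z.png",cv2.resize(im[v0:v0+150,u0:u0+200,::-1],None,fx=4,fy=4,interpolation=cv2.INTER_CUBIC))
```

```text
11.675 [0.54813906 0.13010521 0.26288951] [ 0.36392558  0.40301578 -0.91525378] 0.056178969502799714
wrist lift_wheel_handle [0.6155 0.1502 0.1264] 0.73 [276. 126.]
wrist lift_wheel_hub [0.548  0.1529 0.09  ] 0.74 [258. 188.]
wrist pointer_target [0.615  0.1492 0.1292] 0.82 [277. 127.]
177 47
top lift_wheel_hub [0.5523 0.1599 0.1007] 0.91 [197. 201.]
scene lift_wheel_handle [0.6115 0.148  0.127 ] 0.81 [284. 287.]
scene lift_wheel_hub [0.5498 0.1555 0.0965] 0.77 [310. 273.]
scene pointer_target [0.6161 0.1435 0.1323] 0.79 [280. 286.]
```

View pics/w4z.png

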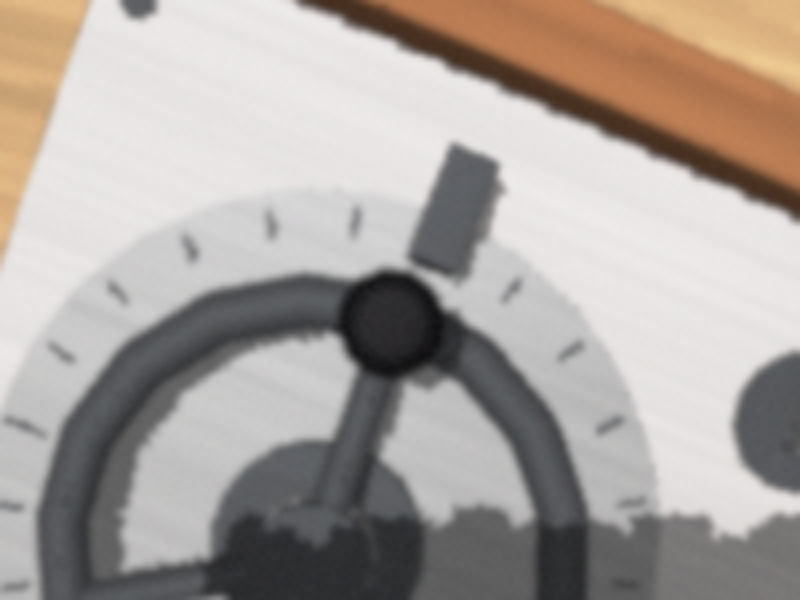

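Run:
```python
from h import *
import pickle
s=pickle.load(open("wrist4.pkl","rb")); z=lambda u,v:(177+u/4,47+v/4)
h=pix2z(s,z(391,322),.156)[:2]; P=[pix2z(s,z(*q),.092)[:2] for q in [(453,143),(498,162),(411,255),(460,273)]]
p=np.mean(P,0); print("handle",h,"ptr",p)
A=lambda d:np.degrees(np.arctan2(d[1],d[0]))
print("block axis",A((P[0]+P[1]-P[2]-P[3])), "size",np.linalg.norm(P[0]-P[2]),np.linalg.norm(P[0]-P[1]))
for hub in [(.5492,.1551),(.5509,.1558),(.5495,.1540)]: print(A(h-hub),A(p-hub),np.linalg.norm(h-hub),np.linalg.norm(p-hub))
print("handle-to-pointer",A(p-h),np.linalg.norm(p-h))
# spoke: mid axis at z~.09
a,b=[pix2z(s,z(*q),.09)[:2] for q in [(378,378),(337,500)]]; print("spoke",A(a-b))
im=s["pixels"]; cv2.imwrite("pics/w4h.png",cv2.resize(im[60:300,120:440,::-1],None,fx=2.4,fy=2.4,interpolation=cv2.INTER_CUBIC))
```

```text
handle [0.61356576 0.1506149 ] ptr [0.64557348 0.14241671]
block axis -5.596588108583144 size 0.029330190401175182 0.012240523981603814
-3.986011521205415 -7.497360252434219 0.0645218399222999 0.09720449475489538
-4.730002673006051 -8.046168235570038 0.06287991228151196 0.09561475081606169
-3.024577033387225 -6.874797398188025 0.06415513342307162 0.09676924340116211
handle-to-pointer -14.366418129251352 0.03304094794519144
spoke -4.680475704162875
```

View pics/w4h.png

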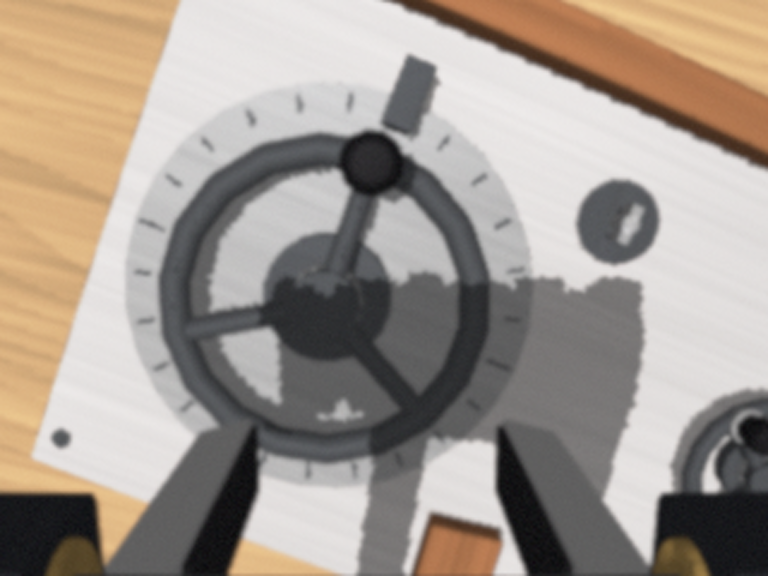

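Run:
```python
from h import *
import pickle
s=pickle.load(open("wrist4.pkl","rb"))
A=lambda d:np.degrees(np.arctan2(d[1],d[0]))
h=np.array([.61357,.15061]);p=np.array([.64557,.14242])
for uv,z in [((256.5,178.75),.061),((255.4,184),.09)]:
    c=pix2z(s,uv,z)[:2]; print(c,A(h-c),A(p-c),np.linalg.norm(h-c),np.linalg.norm(p-c))
o=robot.get_obs();print(o["tool_pos"])
```

```text
[0.55335813 0.15774996] -6.762589437485188 -9.438933694298811 0.06063371780485404 0.09347746117436383
[0.55191962 0.1568012 ] -5.7346680818366815 -8.730294988675182 0.06196047345201336 0.09474815329420434
[0.54838802 0.13017182 0.26550449]
```

The handle is about 3–3.5° (≈4 mm) short of the pointer in every reading, so I'll re-grip and nudge it.

step_arm(
  series=[
    [0.2, 35, 0, 20, 0],
    [0.2, 70, 0, 40, 0],
    [0.2, 70, 0, 70, 0],
    [0.2, 70, 0, 110, 0],
    [0.2, 70, 0, 140, 0],
    [0.2, 70, 0, 150, 0],
    [-1, 70, 0, 150, 0],
    [-1, 70, 0, 150, 0],
    [-1, 70, 0, 150, 0],
    [-1, 70, 0, 150, 0],
    [-1, 70, 0, 150, 0],
    [-1, 69.5, 2, 150, 0],
    [-1, 68.5, 4, 150, 0],
    [-1, 68.5, 4, 150, 0],
    [-1, 68.5, 4, 150, 0],
  ],
)

```text
time: 14.15
tool_pos: [0.6162, 0.1435, 0.1171]
ee_rot: [-3.141, -0.002, 0.251]
wrist_force: [-0.9, 1.8, 5.4]
width: 0.0234
```

step_arm(
  series=[
    [-0.3, 0, 0, 0, 0],
    [-0.1, 0, 0, 0, 0],
    [0.2, 0, 0, 0, 0],
    [0.2, 0, 0, 0, 0],
    [0.2, 0, 0, -30, 0],
    [0.2, 0, 0, -70, 0],
    [0.2, -30, 0, -110, 0],
    [0.2, -60, 0, -150, 0],
    [0.2, -70, 0, -150, 0],
    [0.2, -70, 0, -150, 0],
    [0.2, -70, 0, -150, 0],
  ],
)

```text
time: 15.52
tool_pos: [0.5477, 0.1259, 0.2629]
ee_rot: [-3.141, 0.004, 0.251]
wrist_force: [-0.2, -0.8, 0.1]
width: 0.0564
```

Run:
```python
from h import *
import pickle
s=cams.snapshot("wrist"); im=s["pixels"]; save(s,"w5"); pickle.dump(dict(s),open("wrist5.pkl","wb"))
for l in ["lift_wheel_handle","lift_wheel_hub","pointer_target"]:
    for d in models.pinpoint(s,l)[:1]: print(l,np.round(d["position"],4),round(d["p"],2))
print(robot.get_obs()["tool_pos"])
cv2.imwrite("pics/w5z.png",cv2.resize(im[47:197,177:377,::-1],None,fx=4,fy=4,interpolation=cv2.INTER_CUBIC))
```

```text
lift_wheel_handle [0.6163 0.1404 0.1256] 0.69
lift_wheel_hub [0.55   0.1568 0.0918] 0.95
pointer_target [0.615  0.146  0.1294] 0.73
[0.54795524 0.12593293 0.26381589]
```

View pics/w5z.png

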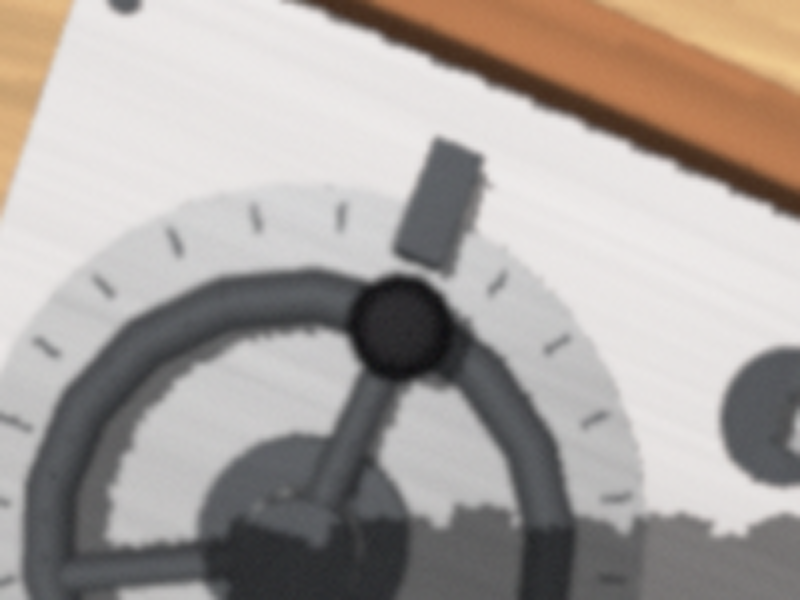

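Run:
```python
from h import *
import pickle
s=pickle.load(open("wrist5.pkl","rb")); z=lambda u,v:(177+u/4,47+v/4)
A=lambda d:np.degrees(np.arctan2(d[1],d[0]))
h=pix2z(s,z(400,328),.156)[:2]; P=[pix2z(s,z(*q),.092)[:2] for q in [(437,137),(483,157),(394,248),(445,267)]]
p=np.mean(P,0); print("handle",h,"ptr",p,"h->p",A(p-h),np.linalg.norm(p-h))
for hub in [(.5492,.1551),(.5509,.1558),(.5519,.1568),(.5495,.154)]: print(A(h-hub),A(p-hub))
```

```text
handle [0.61231014 0.14422939] ptr [0.64545912 0.14239969] h->p -3.1593075666285815 0.03319944652718754
-9.773192506501333 -7.516120352538204
-10.670306555546157 -8.065878442250078
-11.754800561023057 -8.750108202847608
-8.841940391287416 -6.892924973073391
```

Now about 2.3° (2.6 mm) past; a small correction back.

step_arm(
  series=[
    [0.2, 35, 0, 20, 0],
    [0.2, 70, 0, 40, 0],
    [0.2, 70, 0, 70, 0],
    [0.2, 70, 0, 110, 0],
    [0.2, 70, 0, 140, 0],
    [0.2, 70, 0, 150, 0],
    [-1, 70, 0, 150, 0],
    [-1, 70, 0, 150, 0],
    [-1, 70, 0, 150, 0],
    [-1, 70, 0, 150, 0],
    [-1, 70, 0, 150, 0],
    [-1, 70.5, -1.5, 150, 0],
    [-1, 71, -3, 150, 0],
    [-1, 71, -3, 150, 0],
    [-1, 71, -3, 150, 0],
    [-1, 71, -3, 150, 0],
  ],
)

```text
time: 17.73
tool_pos: [0.6168, 0.146, 0.1169]
ee_rot: [3.14, -0.003, 0.25]
wrist_force: [0.2, -0.4, 5.4]
width: 0.0236
```

step_arm(
  series=[
    [-0.3, 0, 0, 0, 0],
    [-0.1, 0, 0, 0, 0],
    [0.2, 0, 0, 0, 0],
    [0.2, 0, 0, 0, 0],
    [0.2, 0, 0, -30, 0],
    [0.2, 0, 0, -70, 0],
    [0.2, -30, 0, -110, 0],
    [0.2, -60, 0, -150, 0],
    [0.2, -70, 0, -150, 0],
    [0.2, -70, 0, -150, 0],
    [0.2, -70, 0, -150, 0],
  ],
)

```text
time: 19.1
tool_pos: [0.5478, 0.129, 0.2628]
ee_rot: [-3.141, 0.004, 0.251]
wrist_force: [0.0, 0.0, 0.7]
width: 0.0566
```

Run:
```python
from h import *
import pickle
s=cams.snapshot("wrist"); im=s["pixels"]; save(s,"w6"); pickle.dump(dict(s),open("wrist6.pkl","wb"))
for l in ["lift_wheel_handle","lift_wheel_hub","pointer_target"]:
    for d in models.pinpoint(s,l)[:1]: print(l,np.round(d["position"],4),round(d["p"],2))
t=cams.snapshot("top")
for d in models.pinpoint(t,"lock_wheel_handle")[:1]: print("lock",np.round(d["position"],4),round(d["p"],2))
print(robot.get_obs()["tool_pos"])
cv2.imwrite("pics/w6z.png",cv2.resize(im[47:197,177:377,::-1],None,fx=4,fy=4,interpolation=cv2.INTER_CUBIC))
```

```text
lift_wheel_handle [0.6144 0.1407 0.1271] 0.81
lift_wheel_hub [0.548  0.1552 0.092 ] 0.92
pointer_target [0.615  0.1473 0.1271] 0.75
[0.54824596 0.12908017 0.26455175]
```

View pics/w6z.png

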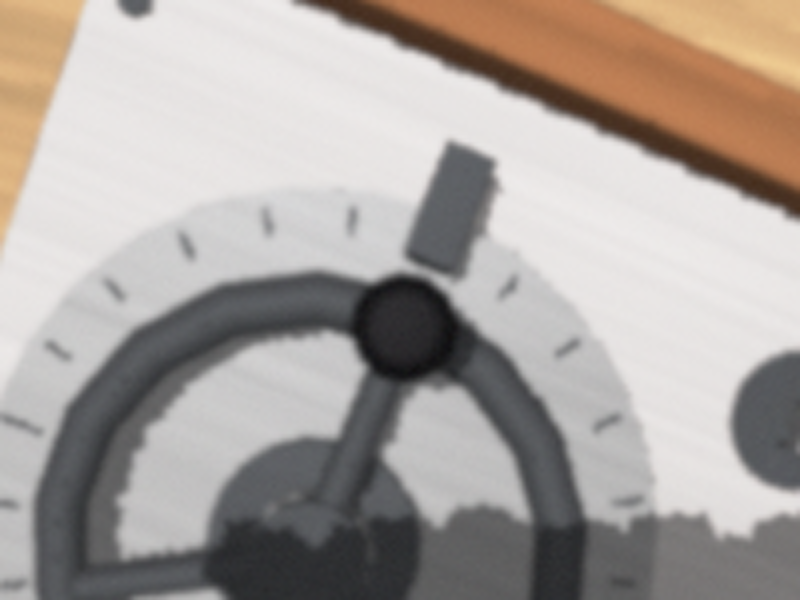

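Run:
```python
from h import *
import pickle
s=pickle.load(open("wrist6.pkl","rb")); z=lambda u,v:(177+u/4,47+v/4)
A=lambda d:np.degrees(np.arctan2(d[1],d[0]))
h=pix2z(s,z(405,327),.156)[:2]; P=[pix2z(s,z(*q),.092)[:2] for q in [(449,140),(496,160),(407,252),(458,272)]]
p=np.mean(P,0); print("handle",h,"ptr",p,"h->p",A(p-h),np.linalg.norm(p-h))
for hub in [(.5492,.1551),(.5509,.1558),(.5519,.1568),(.5495,.154)]: print(A(h-hub),A(p-hub))
```

```text
handle [0.61298834 0.1464428 ] ptr [0.64559233 0.14222409] h->p -7.372672141177781 0.032875791583623214
-7.728825570780254 -7.60842515843823
-8.570428197114165 -8.158820219536638
-9.62268807045127 -8.842738349363705
-6.788144411125981 -6.986639188765656
```

```bash
python3 -c "
from h import *
t=cams.snapshot('scene')
for d in models.pinpoint(t,'lock_wheel_handle')[:1]: print('lock',d)
o=robot.get_obs();print(o['time'],o['wrist_force']);robot.close_job()"
```

```text
lock {'position': [0.5467, -0.0511, 0.1026], 'p': 0.75}
19.5 [0.7390923  0.58811823 0.30129632]
the job is handed in; nothing more can be done
```

The larger handwheel's handle now stands beside the pointer. I gripped the handle and cranked it about 160° clockwise. It first stopped about 3° short, and the correction went about 2.3° past. A last correction of about 2.5 mm, turned back anticlockwise, brought it into line. Then I let go, raised the gripper clear and handed the job in at about 19.5 s.

- **Alignment:** in the last close-up, taken from almost directly above the handle, handle and pointer are within about 0.1–0.8° of the same line from the hub (under 1 mm). The gripper's position before the last release (y = 0.146) agrees.
- **Disagreement:** the network's last reading put the handle about 6 mm clockwise of the target. I trusted the overhead pixel measurement instead, because the network's points scattered by several millimetres.
- **Lock wheel:** I never touched it. In the last picture its handle was found at (0.547, −0.051), against (0.546, −0.053) and (0.542, −0.052) at the start, which is within the measurement error. It was not detected in the last top view because nothing was reported there.
- **Forces:** the largest wrist force I read was about 9 N. The last reading, with the gripper clear, was about 1 N.

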